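# Clear the lab bench: crucibles, jars and weight to their trays

### The arm

A 6-joint arm with a two-finger parallel gripper is mounted at the origin on the work surface. World frame = base frame: x ahead of the robot, y to its left, z up, the work surface at z = 0. Lengths are in mm, angles in rad, forces in N, time in s.
With the tool pointing down it reaches from about 275 to 875 mm from the base axis. Payload 12.5 kg.
Tool frame: the origin (TCP) lies midway between the tips of the shut fingers; the grasp point (between the pads) lies 19 mm behind it (arm.tcp_to_grasp is the distance from the TCP to the grasp point, in mm); z points along the fingers, x is the direction in which the jaws open and shut, and the axes are right-handed (so a half turn about z gives the same grasp; the last joint's range is limited). The gripper opens to 85 mm and grips with 20 to 120 N. Pads are 22 mm wide; open, the fingers measure 114 mm over their backs; the gripper's body (76 mm by 85 mm) begins 54 mm behind the grasp point. The pads swing forward as they close: fully open they stand 13 mm farther back than shut.
Start: joints at [-1.389, 0.351, 1.652, -0, 1.139, -0.085], TCP at [145.025, -530.521, 231.29] pointing down, gripper open.
Joint ranges: [-2.75, 2.75], [-0.79, 2.1], [0.01, 2.65], [-1.57, 4.71], [0.07, 3.14], [-2.87, 2.87]. Speed limits (rad/s): [2.22, 2.22, 2.79, 3.14, 3.14, 3.14].

### API

Orientations are given as a unit quaternion [w, x, y, z].
In Python, from rig import arm gives the robot as it stands.
- The arm moves only by the tool play_rows, never from a script. Its argument "rows" is a list that holds one entry, the list of rows, each a list of 7 numbers: the gripper's target within -1 to 1 (shut at 1, half-way at 0, fully open at -1), then the shift along the tool's x, y, z in mm, then the turn, a rotation vector about the tool's x, y, z in degrees. In form: [[[gripper, x, y, z, wx, wy, wz], ...]]. A call has 1 to 12 rows; each row is the pose to reach, as a shift and turn from the pose measured when the call began, along the tool's axes at that moment; what a row does not reach only later rows make up. A row lasts 1/12 s, in which the tool goes at most 41.7 mm and 7.16 degrees, less where a joint would pass 70% of its speed; a pose out of reach is approached as far as the arm can. A call with a gripper value outside its range is refused whole. The fingers move at their own pace and stop on an object; the grip force is fixed at half the most. Time passes only in rows, so rows that repeat a pose let the fingers close. It gives the time, the measured TCP pose, the force and the opening at its end, in the units of the state.
- arm.observe(): the state, without advancing time (a new reading comes with each control period).
- arm.grab_frame(name): name is "scene" or "top"; returns (picture, depth): 420x560x3 uint8, red, green, blue; 420x560 float32, mm along the optical axis (not along the pixel's ray), 0 where there is no reading.
- arm.camera_model(name): a dict with "fx", "fy", "cx", "cy" (pixels), "eye" and "orientation" of the camera in the world. Camera axes: x right, y down, z forward; pixel columns grow to the right and rows downward; lengths in mm; the calibration is good to about 2 mm. A picture is of the moment at which its call begins. camera_model takes no time and is no camera call.
- arm.sign_off(): hands the job in, once; it reports no verdict.
Trained networks look in the newest picture that a camera, given by its name, has taken for a name from the list of things; names that differ only in an ending like _2 or _b are one class to them, and where a whole thing is asked for, a point or a joint stands for the part that bears it (a point fixed in the world has none). Each returns a list of dicts, best first, with "confidence" (0 to 1); they miss things now and then, are a little off and sometimes report something else, mostly with a low value. They report only what shows in the picture. A call takes as long as a camera call. They do not tell look-alikes from the thing itself.
- arm.find_in(camera, query): "centre" ([x, y, z] in mm, in world coordinates, good to about 4 mm: the middle of the surface that is visible of it).
- arm.regions_of(camera, query): "pixels" (420x560 bool, what is visible of it).
- arm.landmark_of(camera, query): "centre" ([x, y, z] in mm, in world coordinates, good to about 4 mm: a listed point, or the origin of a listed thing).
The state is a dict: "clock": time; "joint_pos": joint angles; "joint_vel": joint speeds; "joint_torque": joint torques, N m; "tool_pos": TCP position; "eef_rot": TCP orientation; "contact_force": force on the tool from outside, world axes, zero at the start; "torque": the same for the moment, N m; "opening": opening from 0.0 (shut) to 1.0 (fully open).
Only numpy, scipy, OpenCV 4.12 (cv2) and the standard library are available. Lean on these libraries where they do the work, as an engineer would, in place of code of your own. Each camera call takes 0.05 s, during which the arm holds its last target.

### The job

Tidy the mixed glassware on the lab bench: stand the two white crucibles in the low aluminium tray and the two capped amber jars in the white plastic rack with the round dark pads, one in each bay, and stand the steel weight in the small wooden box. Set each one down gently, upright and flat on the floor of its bay, and leave the beaker and the mortar where they are.

Things in the scene. Friction and masses are not known exactly. Their poses are not given: they have to be found in the camera images.
- crucible1_mid (a point): One open white porcelain crucible, a small round cup 44 mm across its straight upper part (the top 32 mm), narrowing to 28 mm at the foot, 50 mm high, about 50 g; stands mouth up. This point is on its axis, half-way up (25 mm above its underside); z is its axis, pointing up
- crucible2_mid (a point): Another open white porcelain crucible, a small round cup 44 mm across its straight upper part (the top 32 mm), narrowing to 28 mm at the foot, 50 mm high, about 50 g; stands mouth up. This point is on its axis, half-way up (25 mm above its underside); z is its axis, pointing up
- jar1_mid (a point): One round amber glass jar closed with a white screw cap, 40 mm in diameter, 80 mm high (straight glass to 58 mm, cap 37 mm across at the top 18 mm), about 110 g; stands cap up. This point is on its axis, half-way up (40 mm above its underside); z is its axis, pointing up
- jar2_mid (a point): Another round amber glass jar closed with a white screw cap, 40 mm in diameter, 80 mm high (straight glass to 58 mm, cap 37 mm across at the top 18 mm), about 110 g; stands cap up. This point is on its axis, half-way up (40 mm above its underside); z is its axis, pointing up
- weight_mid (a point): Plain steel calibration weight, a cylinder 38 mm in diameter and 55 mm high with a neck and a small knob (24 mm across) on top, 75 mm high in all, about 0.5 kg; stands knob up. This point is on its axis, half-way up (37.5 mm above its underside); z is its axis, pointing up
- metal_tray: Low aluminium tray for the crucibles, fixed to the bench, with two open bays side by side, centred at y = +36.5 mm and y = -36.5 mm in its own frame, each 72 mm along x by 69 mm along y inside; outer size 80 mm (x) by 150 mm (y), walls and the divider 4 mm thick; walls 10 mm high, floor 3 mm above the bench. Origin: centre of its underside, on the bench; z up
- jar_rack: White plastic rack for the jars, fixed to the bench, with two open bays side by side, centred at y = +36.5 mm and y = -36.5 mm in its own frame, each 72 mm along x by 69 mm along y inside; outer size 80 mm (x) by 150 mm (y), walls and the divider 4 mm thick; a flat round dark rubber pad, 52 mm across, in the middle of each bay's floor; walls 24 mm high, floor 4 mm above the bench. Origin: centre of its underside, on the bench; z up
- weight_box: Small square wooden box without a lid, for the weight, fixed to the bench; a single bay 66 by 66 mm inside, outer size 76 by 76 mm, walls 5 mm thick and 20 mm high, floor 4 mm above the bench. Origin: centre of its underside, on the bench; z up
- beaker_mid (a point): Bystander, to be left alone: open clear glass beaker, 58 mm across, 70 mm high. This point is on its axis, half-way up (35 mm above the bench)
- mortar_mid (a point): Bystander, to be left alone: grey stone mortar, 68 mm across the rim and 48 mm high, with its pestle leaning in it (highest point about 76 mm). This point is on its axis, 24 mm above the bench
There are look-alikes about, which are no part of the job. Of the things that look like the metal_tray, the largest one is meant. What is shaped like the part that bears jar1_mid but turquoise is not meant.

How it is judged:
By the outcome, as a careful person would: the job done as asked, in the order asked, and still so for the second after the job is handed in, with the robot touching nothing.
It also fails if it takes over 128 s, if anything falls off the work surface, if the arm or the gripper's body presses on something with over 40 N, if the wrist force passes 120 N, or if a joint passes its speed limit or range.

## Working session

There is one attempt and no reset: what is moved stays moved. The work goes in short steps, Python scripts to look and compute and a tool call to move; the robot and the scene stay as the last step left them, time stands still between calls to the robot, and variables do not carry over. Pictures are saved under pics/ and viewed, and the job is handed in when it is done.

Besides the shell and the picture viewer there is one more tool, called by a JSON object that holds its "op" and its "data", one argument or row to a line. play_rows: Moves the arm, as the interface text tells. Its arguments: {"type":"object","properties":{"rows":{"type":"array","items":{"type":"array","items":{"type":"array","items":{"type":"number"}}}}},"required":["rows"]}

```bash
ls; mkdir -p pics; python3 - <<'E'
from rig import arm
import cv2
for n in("scene","top"):
    p,d=arm.grab_frame(n); cv2.imwrite(f"pics/{n}0.png",p[:,:,::-1])
    print(arm.camera_model(n))
s=arm.observe();print({k:s[k] for k in("clock","tool_pos","eef_rot","opening","contact_force")})
E
```

```text
pics
{'fx': 505.2544916297929, 'fy': 505.2544916297929, 'cx': 281.78678384120246, 'cy': 217.1169720166115, 'eye': array([1558.61498607,  182.4302037 ,  833.8856017 ]), 'orientation': array([-0.30311546,  0.58919617,  0.67089412, -0.33297143])}
{'fx': 412.39414287853305, 'fy': 412.39414287853305, 'cx': 275.71290780241475, 'cy': 206.94170525454595, 'eye': array([ 392.51309668,   79.84403969, 1354.62392836]), 'orientation': array([ 0.03955838, -0.70260853,  0.70960312, -0.03521076])}
{'clock': 0.1, 'tool_pos': array([ 144.9740576 , -530.24423692,  230.8197354 ]), 'eef_rot': array([-3.50492069e-04,  7.94882210e-01, -6.06763545e-01, -3.88020373e-04]), 'opening': 0.9989717114807293, 'contact_force': array([0.04373424, 0.65964674, 0.16799892])}
```

View pics/scene0.png

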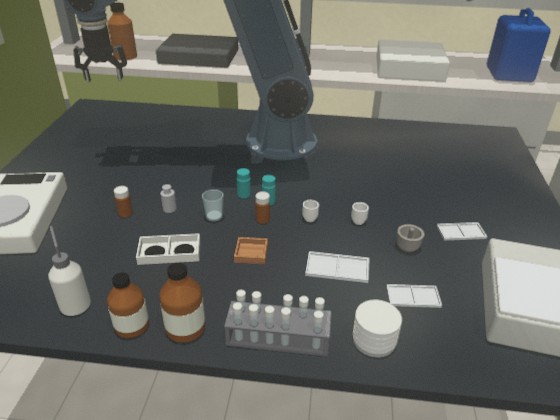

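View pics/top0.png

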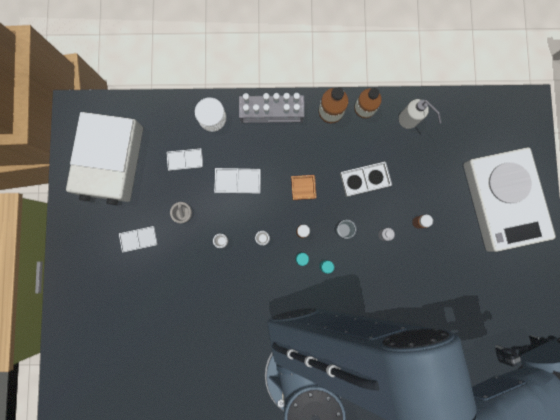

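```bash
python3 - <<'E'
from rig import arm
import numpy as np
for q in("crucible1_mid","jar1_mid","weight_mid","metal_tray","jar_rack","weight_box","beaker_mid","mortar_mid"):
    for r in arm.landmark_of("top",q): print(q,round(r["confidence"],2),np.round(r["centre"]))
print(arm.observe()["clock"])
E
```

```text
crucible1_mid 0.46 [435. 132.  25.]
jar1_mid 0.72 [456.   6.  38.]
jar1_mid 0.46 [340. -70.  37.]
weight_mid 0.46 [ 439. -263.   40.]
metal_tray 0.8 [436. 544.  -2.]
metal_tray 0.7 [703. 392.  -3.]
metal_tray 0.65 [626. 214.   1.]
jar_rack 0.94 [ 626. -212.    4.]
jar_rack 0.29 [ 442. -262.   39.]
weight_box 0.57 [601.   2.  -0.]
beaker_mid 0.76 [ 458. -136.   35.]
mortar_mid 0.74 [520. 391.  18.]
0.5
```

The top picture shows the amber jars at (304,231) and (424,221), the crucibles at (220,241) and (262,238), and the weight at (388,235). The largest tray is at (238,181), the rack at (366,179) and the box at (303,187). The turquoise look-alikes are at (302,259) and (328,267). Next I measure from the depth.

```bash
cat > h.py <<'E'
from rig import arm
import numpy as np, cv2
from scipy.spatial.transform import Rotation as R
from scipy import ndimage as ni
def rot(q): return R.from_quat(np.r_[q[1:],q[0]]).as_matrix()
def cloud(n):
    p,d=arm.grab_frame(n); m=arm.camera_model(n)
    v,u=np.mgrid[:420,:560]
    c=np.dstack([(u-m['cx'])/m['fx']*d,(v-m['cy'])/m['fy']*d,d])
    return p,d,c@rot(m['orientation']).T+m['eye']
def circ(P):
    c,r=cv2.minEnclosingCircle(P.astype(np.float32)); return np.round(c,1),round(r,1)
def st():
    s=arm.observe(); Rm=rot(s['eef_rot']); return s,Rm
E
python3 - <<'E'
from h import *
p,d,W=cloud("top"); np.savez("top.npz",p=p,d=d,W=W)
Z=W[...,2]
print("bench z", np.median(Z[250:300,80:200]), np.median(Z[205:215,300:340]),np.median(Z[215:240,440:460]))
for n,(u,v) in dict(cru1=(220,241),cru2=(262,238),jarA=(304,231),jarB=(424,221),wt=(388,235),beaker=(346,229),mortar=(180,212),tq1=(302,259),tq2=(328,267)).items():
    sl=np.s_[v-13:v+14,u-13:u+14]; w=W[sl].reshape(-1,3); zm=np.percentile(w[:,2],99)
    t=w[w[:,2]>zm-6]; o=w[w[:,2]>12]
    print(n,"zmax",zm.round(1),"top mean",t.mean(0).round(1),len(t),"circ",circ(t[:,:2]),"mid",((t[:,:2].min(0)+t[:,:2].max(0))/2).round(1))
for n,(u,v,a,b) in dict(tray=(238,181,32,20),rack=(366,179,34,24),box=(303,187,20,20)).items():
    sl=np.s_[v-b:v+b,u-a:u+a]; w=W[sl]; pc=p[sl].astype(int)
    m=(pc.max(2)>60) 
    l,k=ni.label(m); s=ni.sum(m,l,range(1,k+1)); m=ni.binary_fill_holes(l==1+np.argmax(s))
    q=w[m]; r=cv2.minAreaRect(q[:,:2].astype(np.float32)); print(n,m.sum(),np.round(r[0],1),np.round(r[1],1),round(r[2],1),q[:,:2].mean(0).round(1),np.percentile(q[:,2],[5,50,95]).round(1))
E
```

```text
bench z -0.8717777527308499 -0.591728728888711 -0.708003404270471
cru1 zmax 51.6 top mean [429.3 261.9  81.2] 41 circ (array([413.5, 183.1]), 105.3) mid [419.8 183.1]
cru2 zmax 52.0 top mean [431.8 126.8 126.8] 34 circ (array([419.1, 115. ]), 44.1) mid [423.8 116.7]
jarA zmax 84.1 top mean [452.1   6.3 129. ] 79 circ (array([430.1,  35.3]), 58.3) mid [431.7  33.9]
jarB zmax 82.4 top mean [ 482.3 -372.4   93.1] 95 circ (array([ 442.2, -156.8]), 241.8) mid [ 445.4 -156.8]
wt zmax 77.8 top mean [ 434.9 -207.   287.8] 42 circ (array([418.1, -97.9]), 179.5) mid [422.8 -97.9]
beaker zmax 72.2 top mean [ 456.2 -128.9   94.4] 51 circ (array([431.6, -38.9]), 125.1) mid [439.3 -40. ]
mortar zmax 74.6 top mean [514.8 341.3 271.7] 13 circ (array([466.7, 236.2]), 173.1) mid [466.8 236.3]
tq1 zmax 86.7 top mean [371.7  24.3 352.3] 33 circ (array([376.4,  36.3]), 46.4) mid [372.   36.3]
tq2 zmax 82.8 top mean [343.2 -69.   79.6] 90 circ (array([343.3, -69.1]), 17.8) mid [343.1 -69.7]
tray 2560 [542.3 205.6] [322.2 221.7] 5.5 [625.1 213.2] [-4.4  0.8  8.9]
rack 3264 [ 589.  -107.4] [229.7 491.8] 21.3 [ 627.1 -209.9] [-4.9  0.7 21.5]
box 1600 [530.9   3. ] [135.6 286.1] 86.3 [601.8  -1.3] [-5.3  0.7 18.7]
```

```bash
python3 - <<'E'
import cv2
p=cv2.imread("pics/top0.png"); c=p[140:290,140:450]; cv2.imwrite("pics/crop0.png",cv2.resize(c,(775,375),interpolation=cv2.INTER_CUBIC))
E
```

```text
(no output)
```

View pics/crop0.png

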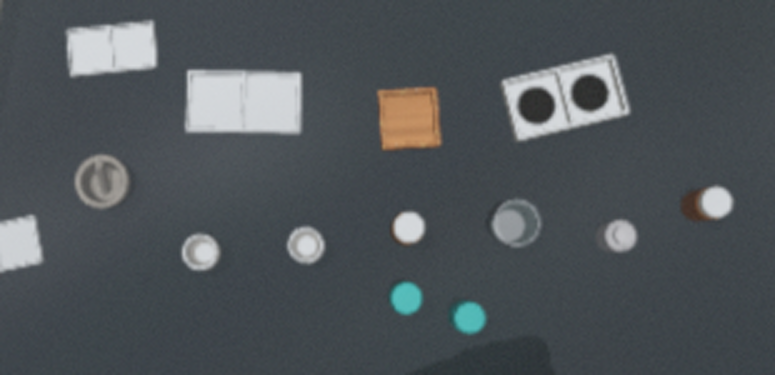

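```bash
cat >> h.py <<'E'
def ray(n,uv,z):
    m=arm.camera_model(n); uv=np.atleast_2d(uv).astype(float)
    r=np.c_[(uv[:,0]-m['cx'])/m['fx'],(uv[:,1]-m['cy'])/m['fy'],np.ones(len(uv))]@rot(m['orientation']).T
    return m['eye']+r*((z-m['eye'][2])/r[:,2])[:,None]
def blob(p,u,v,a,b,th,lo=False):
    S=4; y0=v-b;x0=u-a
    g=p[v-b:v+b+1,u-a:u+a+1].astype(np.float32).max(2)
    g=cv2.resize(g,None,fx=S,fy=S,interpolation=cv2.INTER_CUBIC)
    m=g>th
    l,k=ni.label(m); s=ni.sum(m,l,range(1,k+1)); m=ni.binary_fill_holes(l==1+np.argmax(s))
    c=max(cv2.findContours(m.astype(np.uint8),0,cv2.CHAIN_APPROX_NONE)[0],key=cv2.contourArea)[:,0,:]
    return (c+.5)/S-.5+[x0,y0]
E
python3 - <<'E'
from h import *
f=np.load("top.npz");p,d,W=f['p'],f['d'],f['W']
for n,(u,v,h,th) in dict(cru1=(220,241,50,110),cru2=(262,238,50,110),jarA=(304,231,80,140),jarB=(425,221,80,140),wt=(388,235,65,95),beaker=(346,229,70,90)).items():
    c=blob(p,u,v,12,12,th); P=ray("top",c,h)[:,:2]
    cc,r=cv2.minEnclosingCircle(P.astype(np.float32)); e=cv2.fitEllipse(P.astype(np.float32))
    sl=np.s_[v-13:v+14,u-13:u+14]; w=W[sl][d[sl]>0]; w=w[(w[:,2]>h-8)&(w[:,2]<h+8)]
    print(n,np.round(cc,1),round(r,1),"ell",np.round(e[0],1),np.round(e[1],1),"depth",len(w),w.mean(0).round(1),circ(w[:,:2]))
for n,(u,v,a,b,h,th) in dict(tray=(238,181,30,19,10,110),rack=(366,179,32,24,24,110),box=(303,187,19,19,20,85)).items():
    c=blob(p,u,v,a,b,th); P=ray("top",c,h)[:,:2]
    r=cv2.minAreaRect(P.astype(np.float32)); print(n,np.round(r[0],1),np.round(r[1],1),round(r[2],1))
# rack pads
g=p.max(2)
for (u,v) in((354,182),(375,177)):
    m=g[v-9:v+10,u-9:u+10]<75; 
    yx=np.argwhere(m)+[v-9,u-9]; print("pad",ray("top",yx[:,::-1].mean(0),5).round(1),len(yx))
E
```

```text
cru1 [426.6 265.2] 24.6 ell [426.8 265.2] [47.2 48.4] depth 50 [429.  265.4  48.4] (array([428.9, 265.5]), 21.8)
cru2 [434.6 132. ] 24.6 ell [434.4 131.9] [46.5 48.1] depth 42 [435.8 131.2  48.9] (array([435.7, 132.7]), 21.5)
jarA [453.9   2.7] 19.6 ell [454.    3.1] [37.5 38.3] depth 110 [455.3   3.4  79.3] (array([455.3,   3.3]), 18.2)
jarB [ 481.1 -377.6] 19.6 ell [ 481.3 -377.7] [37.5 38.3] depth 114 [ 482.7 -376.6   78.9] (array([ 483.1, -377.3]), 18.4)
wt [ 441.5 -261.4] 22.2 ell [ 441.6 -261.5] [42.4 43.3] depth 36 [ 442.6 -261.1   67.2] (array([ 443.8, -263.1]), 18.1)
beaker [ 459.2 -131.4] 32.1 ell [ 458.4 -131.9] [60.6 63.1] depth 62 [ 459.6 -133.7   68.3] (array([ 460.2, -131.3]), 28.7)
tray [625.5 214.4] [156.3  86.5] 88.6
rack [ 624.9 -207.8] [ 86.8 156. ] 13.3
box [599.8  -3.7] [83.6 82.6] 2.9
pad [[ 616.9 -172.7    5. ]] 139
pad [[ 633.  -243.4    5. ]] 140
```

```bash
python3 - <<'E'
from h import *
for n in("top","scene"):
    arm.grab_frame(n)
    for q in("crucible1_mid","jar1_mid","weight_mid","metal_tray","jar_rack","weight_box"):
        for r in arm.landmark_of(n,q): print(n,q,round(r["confidence"],2),np.round(r["centre"]))
E
```

```text
top crucible1_mid 0.44 [436. 136.  21.]
top jar1_mid 0.65 [343. -70.  36.]
top jar1_mid 0.61 [458.  11.  41.]
top jar1_mid 0.44 [369.   4.  45.]
top weight_mid 0.72 [ 440. -262.   35.]
top metal_tray 0.91 [437. 544.  -2.]
top metal_tray 0.81 [700. 391.  -2.]
top metal_tray 0.67 [624. 214.   0.]
top metal_tray 0.44 [ 629. -210.    5.]
top jar_rack 0.6 [ 630. -207.    5.]
top weight_box 0.8 [602.   0.  -4.]
top weight_box 0.19 [ 627. -210.    4.]
scene crucible1_mid 0.68 [ 480. -378.   37.]
scene crucible1_mid 0.5 [433. 133.  24.]
scene jar1_mid 0.79 [342. -69.  39.]
scene jar1_mid 0.7 [456.   4.  40.]
scene jar1_mid 0.64 [602.  -0.   5.]
scene weight_mid 0.89 [ 442. -268.   39.]
scene metal_tray 0.68 [434. 539.   3.]
scene metal_tray 0.61 [699. 393.  -2.]
scene metal_tray 0.59 [624. 209.  -1.]
scene jar_rack 0.81 [ 625. -209.   -2.]
scene weight_box 0.81 [600.  -4.   3.]
```

{"op": "play_rows", "data": {
  "rows": [
    [[-0.6,-17.5,-28.8,2.8,0,0,-6.79],[-0.6,-35,-57.6,5.6,0,0,-13.6],[-0.6,-52.5,-86.4,8.4,0,0,-20.4],[-0.6,-70,-115.2,11.2,0,0,-27.2],[-0.6,-87.5,-144,14,0,0,-34],[-0.6,-105,-172.8,16.8,0,0,-40.7],[-0.6,-122.5,-201.6,19.6,0,0,-47.5],[-0.6,-140,-230.4,22.4,0,0,-54.3],[-0.6,-157.5,-259.2,25,0,0,-61.1],[-0.6,-175,-288,28,0,0,-67.9],[-0.6,-192.5,-316.8,31,0,0,-74.7],[-0.6,-192.5,-316.8,31,0,0,-74.7]]
  ]
}}

```text
clock: 2.25
tool_pos: [402.4, -257.9, 199.9]
eef_rot: [-0.0, 1.0, 0.005, 0.0]
contact_force: [0.1, -0.4, 0.6]
opening: 0.798
```

```bash
cat > t.py <<'E'
import sys
from h import *
s,Rm=st()
print("clk",round(s['clock'],2),"tcp",s['tool_pos'].round(1),"open",round(s['opening'],3),"F",s['contact_force'].round(1))
if len(sys.argv)>3:
    t=np.array([float(a) for a in sys.argv[1:4]]); psi=np.radians(float(sys.argv[4])) if len(sys.argv)>4 else 0
    Rt=np.array([[np.cos(psi),np.sin(psi),0],[np.sin(psi),-np.cos(psi),0],[0,0,-1]])
    print("shift",(Rm.T@(t-s['tool_pos'])).round(1),"turn",np.degrees(R.from_matrix(Rm.T@Rt).as_rotvec()).round(2))
E
python3 t.py 428 265.3 120
```

```text
clk 2.25 tcp [ 402.4 -257.9  199.9] open 0.798 F [ 0.1 -0.4  0.6]
shift [  31.  -522.8   80.4] turn [-0.05 -0.02  0.6 ]
```

{"op": "play_rows", "data": {
  "rows": [
    [[-0.6,2.6,-40,3,0,0,0.6],[-0.6,5,-80,6,0,0,0.6],[-0.6,8,-120,10,0,0,0.6],[-0.6,10,-160,15,0,0,0.6],[-0.6,13,-200,20,0,0,0.6],[-0.6,15,-240,25,0,0,0.6],[-0.6,18,-280,30,0,0,0.6],[-0.6,20,-320,40,0,0,0.6],[-0.6,23,-360,50,0,0,0.6],[-0.6,25,-400,60,0,0,0.6],[-0.6,28,-440,70,0,0,0.6],[-0.6,31,-480,80,0,0,0.6]]
  ]
}}

```text
clock: 3.25
tool_pos: [428.3, 224.3, 120.1]
eef_rot: [-0.001, 1.0, -0.0, 0.0]
contact_force: [0.9, -0.7, 1.0]
opening: 0.801
```

```bash
python3 t.py 428 265.3 18
```

```text
clk 3.25 tcp [428.3 224.3 120.1] open 0.801 F [ 0.9 -0.7  1. ]
shift [ -0.4 -40.9 102.1] turn [-0.06 -0.05 -0.05]
```

{"op": "play_rows", "data": {
  "rows": [
    [[-0.6,0,-25,0,0,0,0],[-0.6,-0.4,-41,10,0,0,0],[-0.6,-0.4,-41,25,0,0,0],[-0.6,-0.4,-41,50,0,0,0],[-0.6,-0.4,-41,75,0,0,0],[-0.6,-0.4,-41,95,0,0,0],[-0.6,-0.4,-41,107,0,0,0],[-0.6,-0.4,-41,107,0,0,0],[0,-0.4,-41,107,0,0,0],[0.4,-0.4,-41,107,0,0,0],[1,-0.4,-41,107,0,0,0],[1,-0.4,-41,107,0,0,0]]
  ]
}}

```text
clock: 4.25
tool_pos: [428.9, 265.8, 14.6]
eef_rot: [-0.001, 1.0, -0.0, 0.002]
contact_force: [-1.1, -1.3, 8.4]
opening: 0.505
```

{"op": "play_rows", "data": {
  "rows": [
    [[1,0,0,0,0,0,0],[1,0,0,0,0,0,0],[1,0,0,0,0,0,0]]
  ]
}}

```text
clock: 4.5
tool_pos: [429.1, 265.9, 14.9]
eef_rot: [-0.001, 1.0, -0.001, 0.002]
contact_force: [-0.2, 0.1, -1.1]
opening: 0.507
```

```bash
python3 t.py 625.2 250.5 100; python3 - <<'E'
from h import *
p,d=arm.grab_frame("scene"); cv2.imwrite("pics/s1.png",cv2.resize(p[150:300,260:420],(640,600))[:,:,::-1])
E
```

```text
clk 4.5 tcp [429.1 265.9  14.9] open 0.507 F [-0.2  0.1 -1.1]
shift [196.5  15.  -84.4] turn [-0.14 -0.21 -0.06]
```

View pics/s1.png

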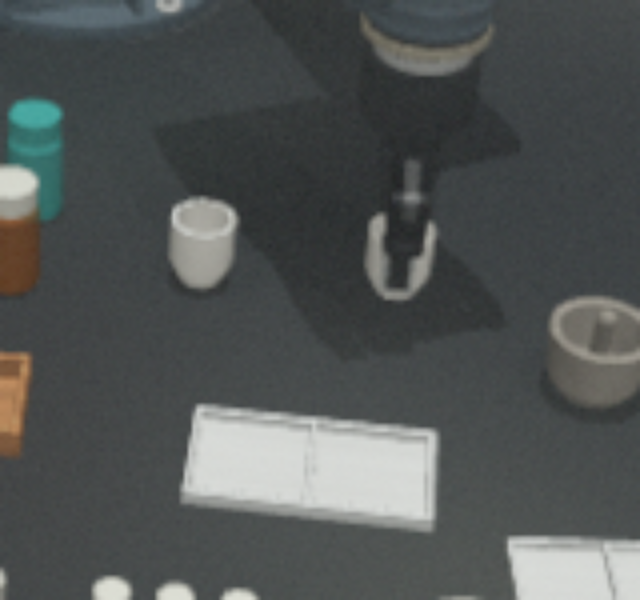

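{"op": "play_rows", "data": {
  "rows": [
    [[1,0,0,-12,0,0,0],[1,0,0,-30,0,0,0],[1,15,2,-45,0,0,0],[1,45,5,-50,0,0,0],[1,75,7,-50,0,0,0],[1,105,9,-50,0,0,0],[1,135,11,-50,0,0,0],[1,165,13,-50,0,0,0],[1,187,15,-45,0,0,0],[1,196.5,15,-35,0,0,0],[1,196.5,15,-25,0,0,0],[1,196.5,15,-18,0,0,0]]
  ]
}}

```text
clock: 5.55
tool_pos: [624.6, 250.3, 32.5]
eef_rot: [-0.001, 1.0, -0.001, 0.001]
contact_force: [-0.0, -0.2, -0.9]
opening: 0.505
```

```bash
python3 t.py 625.2 250.5 18; python3 - <<'E'
from h import *
p,d=arm.grab_frame("scene"); cv2.imwrite("pics/s2.png",cv2.resize(p[150:300,260:420],(640,600))[:,:,::-1])
E
```

```text
clk 5.55 tcp [624.6 250.3  32.5] open 0.505 F [-0.  -0.2 -0.9]
shift [ 0.5 -0.1 14.5] turn [-0.11 -0.11 -0.07]
```

View pics/s2.png

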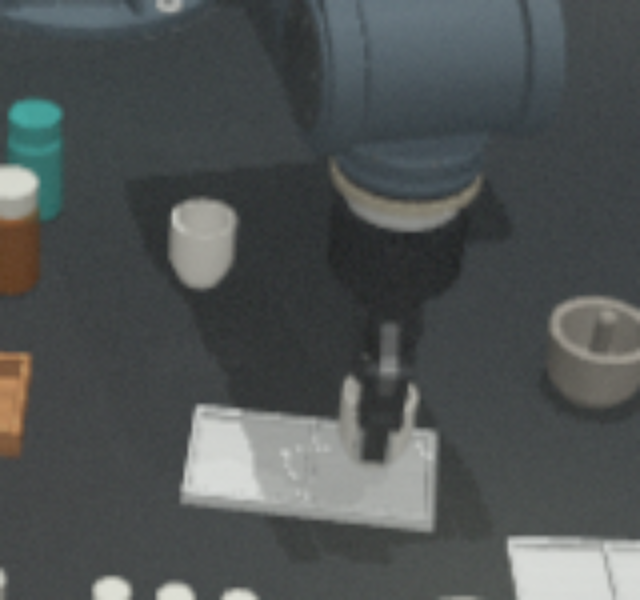

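{"op": "play_rows", "data": {
  "rows": [
    [[1,0.5,0,5,0,0,0],[1,0.5,0,9,0,0,0],[1,0.5,0,11,0,0,0],[1,0.5,0,12,0,0,0],[1,0.5,0,13,0,0,0],[1,0.5,0,13.5,0,0,0],[1,0.5,0,13.5,0,0,0]]
  ]
}}

```text
clock: 6.18
tool_pos: [624.1, 250.3, 17.8]
eef_rot: [-0.001, 1.0, -0.0, 0.0]
contact_force: [0.0, 0.3, -0.9]
opening: 0.504
```

{"op": "play_rows", "data": {
  "rows": [
    [[1,0.5,0,0.5,0,0,0],[1,0.5,0,0.5,0,0,0],[1,0.5,0,1,0,0,0],[1,0.5,0,1,0,0,0]]
  ]
}}

```text
clock: 6.52
tool_pos: [624.6, 250.4, 17.6]
eef_rot: [-0.001, 1.0, -0.0, 0.0]
contact_force: [-3.0, -1.2, 7.2]
opening: 0.507
```

{"op": "play_rows", "data": {
  "rows": [
    [[-0.05,0,0,0,0,0,0],[-0.15,0,0,0,0,0,0],[-0.3,0,0,0,0,0,0],[-0.45,0,0,0,0,0,0],[-0.6,0,0,0,0,0,0],[-0.6,0,0,0,0,0,0],[-0.6,0,0,-8,0,0,0],[-0.6,0,0,-25,0,0,0],[-0.6,0,0,-50,0,0,0],[-0.6,0,0,-75,0,0,0]]
  ]
}}

```text
clock: 7.35
tool_pos: [624.3, 250.2, 93.6]
eef_rot: [-0.001, 1.0, -0.0, -0.0]
contact_force: [-0.4, -0.2, 0.7]
opening: 0.795
```

```bash
python3 t.py 435 132 100; python3 - <<'E'
from h import *
p,d=arm.grab_frame("scene"); cv2.imwrite("pics/s3.png",cv2.resize(p[150:300,260:420],(640,600))[:,:,::-1])
E
```

```text
clk 7.35 tcp [624.3 250.2  93.6] open 0.795 F [-0.4 -0.2  0.7]
shift [-189.2  118.3   -6.4] turn [-0.06  0.04 -0.05]
```

View pics/s3.png

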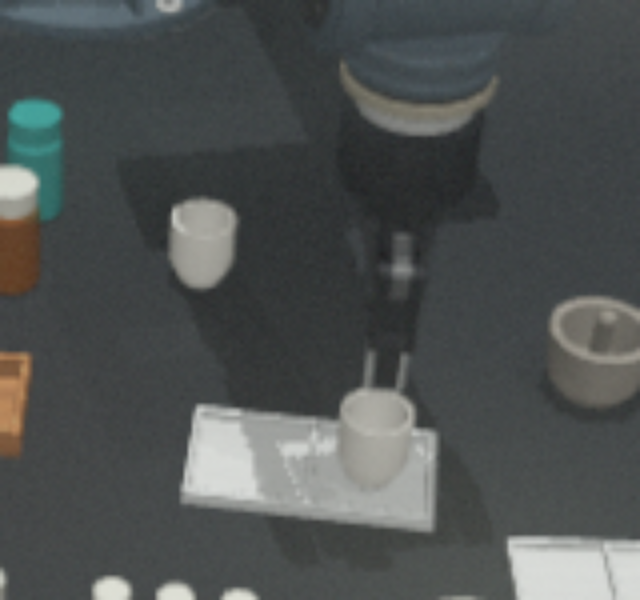

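Crucible 1 stands upright in the right-hand bay, at about (375,440) in the crop. Next is crucible 2.

{"op": "play_rows", "data": {
  "rows": [
    [[-0.6,-20,12,0,0,0,0],[-0.6,-47,29,0,0,0,0],[-0.6,-75,47,0,0,0,0],[-0.6,-103,64,0,0,0,0],[-0.6,-130,81,0,0,0,0],[-0.6,-158,99,0,0,0,0],[-0.6,-180,112,0,0,0,0],[-0.6,-189,118,0,0,0,0],[-0.6,-189,118,10,0,0,0],[-0.6,-189,118,25,0,0,0],[-0.6,-189,118,25,0,0,0]]
  ]
}}

```text
clock: 8.32
tool_pos: [437.7, 133.3, 71.1]
eef_rot: [-0.002, 1.0, -0.0, 0.003]
contact_force: [-0.6, 0.5, 0.1]
opening: 0.8
```

```bash
python3 t.py 435.5 132 14
```

```text
clk 8.32 tcp [437.7 133.3  71.1] open 0.8 F [-0.6  0.5  0.1]
shift [-2.5  1.5 57.1] turn [-0.18 -0.3  -0.05]
```

{"op": "play_rows", "data": {
  "rows": [
    [[-0.6,-2,1,10,-0.2,-0.3,0],[-0.6,-2.5,1.5,28,-0.2,-0.3,0],[-0.6,-2.5,1.5,46,-0.2,-0.3,0],[-0.6,-2.5,1.5,57,-0.2,-0.3,0],[-0.6,-2.5,1.5,57,-0.2,-0.3,0],[-0.3,-2.5,1.5,57,-0.2,-0.3,0],[-0.15,-2.5,1.5,57,-0.2,-0.3,0],[0,-2.5,1.5,57,-0.2,-0.3,0],[0.2,-2.5,1.5,57,-0.2,-0.3,0],[1,-2.5,1.5,57,-0.2,-0.3,0],[1,-2.5,1.5,57,-0.2,-0.3,0],[1,-2.5,1.5,57,-0.2,-0.3,0]]
  ]
}}

```text
clock: 9.32
tool_pos: [436.2, 132.2, 15.1]
eef_rot: [-0.0, 1.0, -0.0, 0.001]
contact_force: [-1.8, 1.3, 6.8]
opening: 0.504
```

```bash
python3 t.py 626 177.5 60; python3 - <<'E'
from h import *
p,d=arm.grab_frame("scene"); cv2.imwrite("pics/s4.png",cv2.resize(p[150:300,260:420],(640,600))[:,:,::-1])
E
```

```text
clk 9.32 tcp [436.2 132.2  15.1] open 0.504 F [-1.8  1.3  6.8]
shift [189.9 -45.5 -44.6] turn [-0.   -0.1  -0.05]
```

View pics/s4.png

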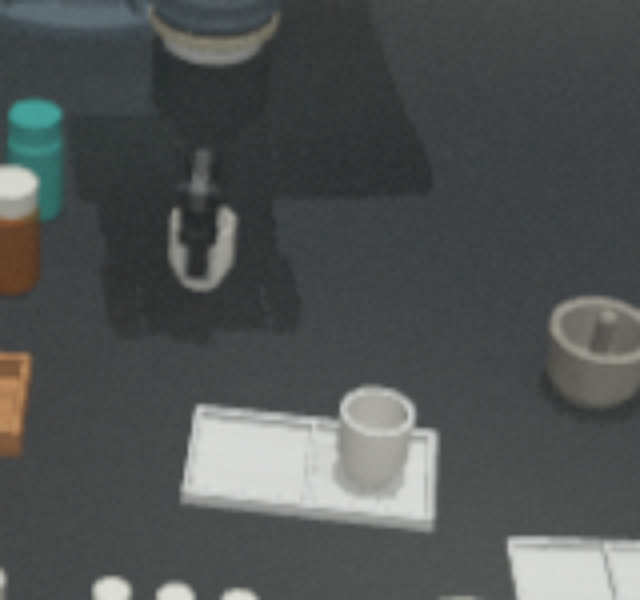

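{"op": "play_rows", "data": {
  "rows": [
    [[1,0,0,-12,0,0,0],[1,0,0,-30,0,0,0],[1,15,-4,-45,0,0,0],[1,45,-11,-50,0,0,0],[1,75,-18,-50,0,0,0],[1,105,-25,-50,0,0,0],[1,135,-33,-50,0,0,0],[1,163,-40,-50,0,0,0],[1,182,-45,-45,0,0,0],[1,190,-45.5,-35,0,0,0],[1,190,-45.5,-25,0,0,0],[1,190,-45.5,-18,0,0,0]]
  ]
}}

```text
clock: 10.37
tool_pos: [625.4, 177.3, 32.3]
eef_rot: [0.0, 1.0, -0.0, 0.0]
contact_force: [-0.6, 0.2, -1.8]
opening: 0.505
```

```bash
python3 t.py 626 177.5 19
```

```text
clk 10.37 tcp [625.4 177.3  32.3] open 0.505 F [-0.6  0.2 -1.8]
shift [ 0.6 -0.2 13.3] turn [ 0.01 -0.03 -0.06]
```

{"op": "play_rows", "data": {
  "rows": [
    [[1,0.6,0,5,0,0,0],[1,0.6,0,9,0,0,0],[1,0.6,0,11,0,0,0],[1,0.6,0,12,0,0,0],[1,0.6,0,12.5,0,0,0],[1,0.6,0,13,0,0,0],[1,0.6,0,13,0,0,0]]
  ]
}}

```text
clock: 10.95
tool_pos: [626.2, 177.4, 19.6]
eef_rot: [0.0, 1.0, -0.0, 0.0]
contact_force: [0.3, 0.0, -0.5]
opening: 0.503
```

{"op": "play_rows", "data": {
  "rows": [
    [[1,0.3,0,0.5,0,0,0],[1,0.3,0,0.5,0,0,0],[1,0.3,0,1,0,0,0],[1,0.3,0,1,0,0,0]]
  ]
}}

```text
clock: 11.28
tool_pos: [626.4, 177.4, 18.5]
eef_rot: [0.0, 1.0, -0.0, 0.0]
contact_force: [0.0, -0.6, -0.7]
opening: 0.508
```

{"op": "play_rows", "data": {
  "rows": [
    [[1,0,0,0.4,0,0,0],[1,0,0,0.7,0,0,0],[1,0,0,1,0,0,0],[1,0,0,1,0,0,0]]
  ]
}}

```text
clock: 11.62
tool_pos: [626.5, 177.4, 18.1]
eef_rot: [0.0, 1.0, -0.0, 0.001]
contact_force: [-3.1, -1.7, 5.9]
opening: 0.504
```

{"op": "play_rows", "data": {
  "rows": [
    [[-0.05,0,0,0,0,0,0],[-0.15,0,0,0,0,0,0],[-0.3,0,0,0,0,0,0],[-0.45,0,0,0,0,0,0],[-0.6,0,0,0,0,0,0],[-0.6,0,0,0,0,0,0],[-0.6,0,0,-8,0,0,0],[-0.6,0,0,-25,0,0,0],[-0.6,0,0,-55,0,0,0],[-0.6,0,0,-85,0,0,0],[-0.6,0,0,-105,0,0,0]]
  ]
}}

```text
clock: 12.53
tool_pos: [627.2, 177.6, 126.6]
eef_rot: [-0.0, 1.0, -0.0, 0.002]
contact_force: [0.4, 0.2, 0.4]
opening: 0.8
```

```bash
python3 t.py 455 3.2 115
```

```text
clk 12.53 tcp [627.2 177.6 126.6] open 0.8 F [0.4 0.2 0.4]
shift [-172.1  174.5   10.8] turn [-0.03 -0.22 -0.06]
```

{"op": "play_rows", "data": {
  "rows": [
    [[-0.6,-18,18,0,0,0,0],[-0.6,-40,40,0,0,0,0],[-0.6,-64,65,0,0,0,0],[-0.6,-88,90,0,0,0,0],[-0.6,-112,114,0,0,0,0],[-0.6,-136,138,0,0,0,0],[-0.6,-157,159,0,0,0,0],[-0.6,-169,171,0,0,0,0],[-0.6,-172,174.5,0,0,0,0],[-0.6,-172,174.5,6,0,0,0],[-0.6,-172,174.5,6,0,0,0]]
  ]
}}

```text
clock: 13.45
tool_pos: [455.5, 3.5, 119.5]
eef_rot: [-0.0, 1.0, -0.001, 0.002]
contact_force: [0.3, -0.3, 0.6]
opening: 0.804
```

```bash
python3 t.py 455 3.2 25; python3 - <<'E'
from h import *
p,d=arm.grab_frame("scene"); cv2.imwrite("pics/s5.png",cv2.resize(p[140:300,200:420],(770,560))[:,:,::-1])
E
```

```text
clk 13.45 tcp [455.5   3.5 119.5] open 0.804 F [ 0.3 -0.3  0.6]
shift [-0.9  0.4 94.5] turn [-0.03 -0.24 -0.07]
```

View pics/s5.png

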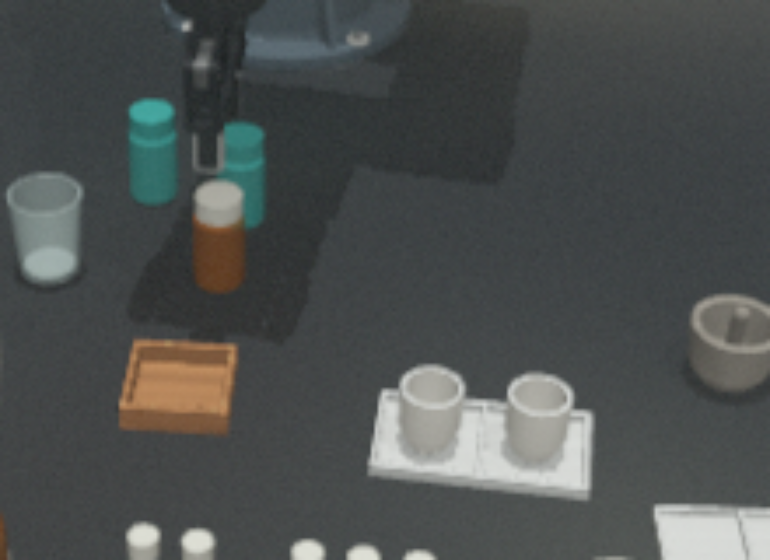

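{"op": "play_rows", "data": {
  "rows": [
    [[-0.6,-0.9,0.4,10,0,-0.2,0],[-0.6,-0.9,0.4,30,0,-0.2,0],[-0.6,-0.9,0.4,55,0,-0.2,0],[-0.6,-0.9,0.4,80,0,-0.2,0],[-0.6,-0.9,0.4,98,0,-0.2,0],[-0.6,-0.9,0.4,98,0,-0.2,0],[-0.6,-0.9,0.4,98,0,-0.2,0],[-0.3,-0.9,0.4,98,0,-0.2,0],[-0.1,-0.9,0.4,98,0,-0.2,0],[0.05,-0.9,0.4,98,0,-0.2,0],[0.2,-0.9,0.4,98,0,-0.2,0],[1,-0.9,0.4,98,0,-0.2,0]]
  ]
}}

```text
clock: 14.5
tool_pos: [455.7, 3.4, 22.7]
eef_rot: [-0.0, 1.0, -0.0, 0.001]
contact_force: [-2.4, 0.3, 6.6]
opening: 0.446
```

{"op": "play_rows", "data": {
  "rows": [
    [[1,0,0,0,0,0,0],[1,0,0,0,0,0,0],[1,0,0,0,0,0,0]]
  ]
}}

```text
clock: 14.75
tool_pos: [455.8, 3.4, 23.0]
eef_rot: [-0.0, 1.0, -0.0, 0.001]
contact_force: [0.2, -0.7, -1.3]
opening: 0.448
```

```bash
python3 t.py 616.5 -172.4 100 13.3
```

```text
clk 14.75 tcp [455.8   3.4  23. ] open 0.448 F [ 0.2 -0.7 -1.3]
shift [161.  175.7 -76.7] turn [-1.000e-02 -1.500e-01 -1.334e+01]
```

{"op": "play_rows", "data": {
  "rows": [
    [[1,0,0,-12,0,0,0],[1,0,0,-32,0,0,0],[1,8,8,-55,0,0,-2],[1,25,27,-68,0,0,-4],[1,48,52,-70,0,0,-6],[1,71,77,-70,0,0,-9],[1,94,102,-70,0,0,-12],[1,117,127,-70,0,0,-13.3],[1,139,151,-70,0,0,-13.3],[1,155,168,-68,0,0,-13.3],[1,161,175.7,-60,0,0,-13.3],[1,161,175.7,-50,0,0,-13.3]]
  ]
}}

```text
clock: 15.75
tool_pos: [617.3, -173.8, 72.8]
eef_rot: [0.0, 0.993, 0.115, 0.002]
contact_force: [0.7, 0.7, -1.6]
opening: 0.454
```

```bash
python3 t.py 616.7 -172.5 28 13.3; python3 - <<'E'
from h import *
p,d=arm.grab_frame("scene"); cv2.imwrite("pics/s6.png",cv2.resize(p[140:300,100:320],(770,560))[:,:,::-1])
E
```

```text
clk 15.75 tcp [ 617.3 -173.8   72.8] open 0.454 F [ 0.7  0.7 -1.6]
shift [-0.5 -1.4 44.7] turn [ 0.06 -0.21 -0.11]
```

View pics/s6.png

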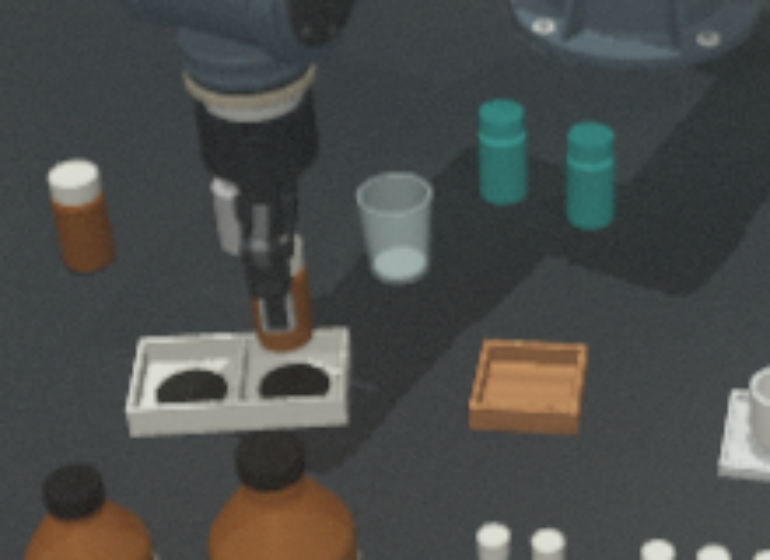

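{"op": "play_rows", "data": {
  "rows": [
    [[1,-0.3,-1,8,0,-0.2,0],[1,-0.5,-1.4,18,0,-0.2,0],[1,-0.5,-1.4,28,0,-0.2,0],[1,-0.5,-1.4,35,0,-0.2,0],[1,-0.5,-1.4,39,0,-0.2,0],[1,-0.5,-1.4,40.5,0,-0.2,0],[1,-0.5,-1.4,41,0,-0.2,0],[1,-0.5,-1.4,41,0,-0.2,0]]
  ]
}}

```text
clock: 16.47
tool_pos: [614.4, -170.8, 29.2]
eef_rot: [-0.001, 0.993, 0.115, -0.002]
contact_force: [0.2, 0.0, -1.0]
opening: 0.451
```

{"op": "play_rows", "data": {
  "rows": [
    [[1,0,0,0.4,0,0,0],[1,0,0,0.8,0,0,0],[1,0,0,1,0,0,0],[1,0,0,1,0,0,0]]
  ]
}}

```text
clock: 16.8
tool_pos: [614.4, -170.8, 28.4]
eef_rot: [-0.001, 0.993, 0.115, -0.002]
contact_force: [0.3, -0.5, -1.2]
opening: 0.453
```

```bash
python3 t.py 616.7 -172.5 27.5 13.3
```

```text
clk 16.8 tcp [ 614.4 -170.8   28.4] open 0.453 F [ 0.3 -0.5 -1.2]
shift [1.8 2.2 0.8] turn [-0.08  0.19 -0.08]
```

{"op": "play_rows", "data": {
  "rows": [
    [[1,1,1,0,-0.1,0.2,0],[1,1.8,2.2,0,-0.1,0.2,0],[1,1.8,2.2,0.4,-0.1,0.2,0],[1,1.8,2.2,0.8,-0.1,0.2,0],[1,1.8,2.2,0.8,-0.1,0.2,0]]
  ]
}}

```text
clock: 17.22
tool_pos: [616.6, -172.5, 27.4]
eef_rot: [0.0, 0.993, 0.115, 0.0]
contact_force: [0.9, 0.9, -0.5]
opening: 0.452
```

{"op": "play_rows", "data": {
  "rows": [
    [[1,0,0,0.4,0,0,0],[1,0,0,0.8,0,0,0],[1,0,0,0.8,0,0,0]]
  ]
}}

```text
clock: 17.47
tool_pos: [616.6, -172.5, 26.8]
eef_rot: [0.0, 0.993, 0.115, -0.0]
contact_force: [-1.4, 0.3, 1.9]
opening: 0.451
```

{"op": "play_rows", "data": {
  "rows": [
    [[1,0,0,0.5,0,0,0],[1,0,0,0.5,0,0,0],[1,0,0,0.5,0,0,0]]
  ]
}}

```text
clock: 17.72
tool_pos: [616.6, -172.5, 26.7]
eef_rot: [0.0, 0.993, 0.115, 0.0]
contact_force: [-3.1, 0.2, 5.1]
opening: 0.448
```

{"op": "play_rows", "data": {
  "rows": [
    [[0.05,0,0,0,0,0,0],[-0.05,0,0,0,0,0,0],[-0.2,0,0,0,0,0,0],[-0.35,0,0,0,0,0,0],[-0.5,0,0,0,0,0,0],[-0.6,0,0,0,0,0,0],[-0.6,0,0,-8,0,0,0],[-0.6,0,0,-25,0,0,0],[-0.6,0,0,-50,0,0,0],[-0.6,0,0,-75,0,0,0],[-0.6,0,0,-98,0,0,0]]
  ]
}}

```text
clock: 18.63
tool_pos: [616.7, -172.6, 126.7]
eef_rot: [0.0, 0.993, 0.115, 0.0]
contact_force: [0.0, -0.2, 0.2]
opening: 0.798
```

```bash
python3 t.py 482 -377.5 125 13.3; python3 - <<'E'
from h import *
p,d=arm.grab_frame("scene"); cv2.imwrite("pics/s7.png",cv2.resize(p[140:300,100:320],(770,560))[:,:,::-1])
E
```

```text
clk 18.63 tcp [ 616.7 -172.6  126.7] open 0.798 F [ 0.  -0.2  0.2]
shift [-178.   168.7    1.7] turn [ 0.03 -0.03 -0.08]
```

View pics/s7.png

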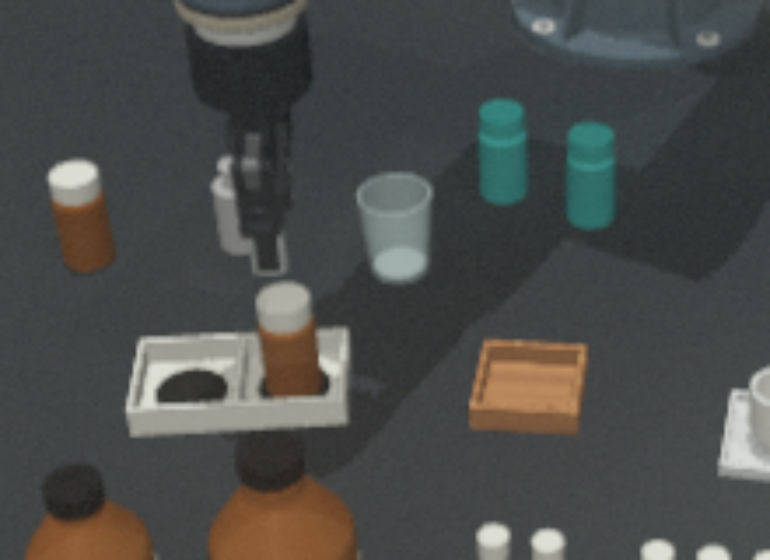

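Jar 1 stands upright on its pad at about (290,390) in the crop. Next is jar 2, at (80,215).

{"op": "play_rows", "data": {
  "rows": [
    [[-0.6,-18,17,0,0,0,0],[-0.6,-42,40,0,0,0,0],[-0.6,-67,64,0,0,0,0],[-0.6,-92,88,0,0,0,0],[-0.6,-117,111,0,0,0,0],[-0.6,-142,135,0,0,0,0],[-0.6,-163,154,0,0,0,0],[-0.6,-175,166,0,0,0,0],[-0.6,-178,168.7,0,0,0,0],[-0.6,-178,168.7,3,0,0,0],[-0.6,-178,168.7,3,0,0,0]]
  ]
}}

```text
clock: 19.6
tool_pos: [484.3, -377.5, 127.8]
eef_rot: [0.001, 0.993, 0.115, 0.003]
contact_force: [-0.2, -0.3, -0.5]
opening: 0.801
```

```bash
python3 t.py 482 -377.5 21 13.3; python3 - <<'E'
from h import *
p,d=arm.grab_frame("scene"); cv2.imwrite("pics/s8.png",cv2.resize(p[140:300,50:270],(770,560))[:,:,::-1])
E
```

```text
clk 19.6 tcp [ 484.3 -377.5  127.8] open 0.801 F [-0.2 -0.3 -0.5]
shift [ -2.8  -0.9 106.8] turn [ 0.21 -0.34 -0.08]
```

View pics/s8.png

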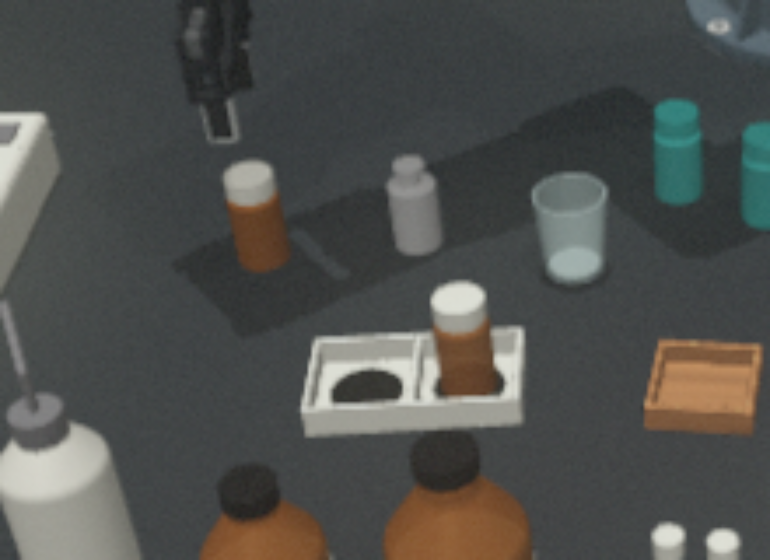

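{"op": "play_rows", "data": {
  "rows": [
    [[-0.6,-2,-0.9,10,0.2,-0.3,0],[-0.6,-2.8,-0.9,30,0.2,-0.3,0],[-0.6,-2.8,-0.9,55,0.2,-0.3,0],[-0.6,-2.8,-0.9,80,0.2,-0.3,0],[-0.6,-2.8,-0.9,100,0.2,-0.3,0],[-0.6,-2.8,-0.9,106.5,0.2,-0.3,0],[-0.6,-2.8,-0.9,106.5,0.2,-0.3,0],[-0.3,-2.8,-0.9,106.5,0.2,-0.3,0],[-0.1,-2.8,-0.9,106.5,0.2,-0.3,0],[0.05,-2.8,-0.9,106.5,0.2,-0.3,0],[0.2,-2.8,-0.9,106.5,0.2,-0.3,0],[1,-2.8,-0.9,106.5,0.2,-0.3,0]]
  ]
}}

```text
clock: 20.65
tool_pos: [482.9, -377.7, 22.9]
eef_rot: [0.001, 0.993, 0.115, 0.001]
contact_force: [-1.0, 1.7, 5.4]
opening: 0.453
```

{"op": "play_rows", "data": {
  "rows": [
    [[1,0,0,0,0,0,0],[1,0,0,0,0,0,0],[1,0,0,0,0,0,0]]
  ]
}}

```text
clock: 20.9
tool_pos: [483.0, -377.8, 23.3]
eef_rot: [0.001, 0.993, 0.116, 0.001]
contact_force: [-0.5, 0.1, -0.6]
opening: 0.456
```

```bash
python3 t.py 633.2 -243.4 95 13.3
```

```text
clk 20.9 tcp [ 483.  -377.8   23.3] open 0.456 F [-0.5  0.1 -0.6]
shift [177.2 -96.1 -71.5] turn [ 0.13 -0.12 -0.03]
```

{"op": "play_rows", "data": {
  "rows": [
    [[1,0,0,-12,0,0,0],[1,0,0,-32,0,0,0],[1,10,-5,-55,0,0,0],[1,32,-17,-68,0,0,0],[1,58,-31,-70,0,0,0],[1,84,-46,-70,0,0,0],[1,110,-60,-70,0,0,0],[1,136,-74,-70,0,0,0],[1,160,-87,-70,0,0,0],[1,174,-94,-66,0,0,0],[1,177,-96,-58,0,0,0],[1,177,-96,-50,0,0,0]]
  ]
}}

```text
clock: 21.9
tool_pos: [633.3, -243.2, 73.1]
eef_rot: [0.001, 0.993, 0.116, 0.001]
contact_force: [-0.3, 0.6, -2.2]
opening: 0.454
```

```bash
python3 t.py 633.2 -243.4 32 13.3
```

```text
clk 21.9 tcp [ 633.3 -243.2   73.1] open 0.454 F [-0.3  0.6 -2.2]
shift [-0.2  0.  41.1] turn [ 0.14 -0.13  0.03]
```

{"op": "play_rows", "data": {
  "rows": [
    [[1,0,0,8,0,0,0],[1,0,0,18,0,0,0],[1,0,0,28,0,0,0],[1,0,0,35,0,0,0],[1,0,0,40,0,0,0],[1,0,0,42,0,0,0],[1,0,0,43,0,0,0],[1,0,0,43,0,0,0]]
  ]
}}

```text
clock: 22.57
tool_pos: [633.5, -243.4, 30.2]
eef_rot: [0.001, 0.993, 0.116, 0.001]
contact_force: [0.1, 0.1, -1.9]
opening: 0.454
```

```bash
python3 t.py 633.2 -243.4 27 13.3
```

```text
clk 22.57 tcp [ 633.5 -243.4   30.2] open 0.454 F [ 0.1  0.1 -1.9]
shift [-0.3 -0.1  3.2] turn [ 0.15 -0.14  0.03]
```

{"op": "play_rows", "data": {
  "rows": [
    [[1,0,0,0.6,0,0,0],[1,0,0,1.2,0,0,0],[1,0,0,1.8,0,0,0],[1,0,0,2.4,0,0,0],[1,0,0,2.9,0,0,0],[1,0,0,2.9,0,0,0]]
  ]
}}

```text
clock: 23.07
tool_pos: [633.5, -243.4, 27.2]
eef_rot: [0.001, 0.993, 0.116, 0.001]
contact_force: [-0.0, 0.5, -1.6]
opening: 0.448
```

{"op": "play_rows", "data": {
  "rows": [
    [[1,0,0,0.4,0,0,0],[1,0,0,0.8,0,0,0],[1,0,0,0.8,0,0,0]]
  ]
}}

```text
clock: 23.32
tool_pos: [633.6, -243.5, 27.0]
eef_rot: [0.001, 0.993, 0.116, 0.001]
contact_force: [-2.4, 0.6, 4.4]
opening: 0.453
```

Contact at 4 N, so I release.

{"op": "play_rows", "data": {
  "rows": [
    [[0.05,0,0,0,0,0,0],[-0.05,0,0,0,0,0,0],[-0.2,0,0,0,0,0,0],[-0.35,0,0,0,0,0,0],[-0.5,0,0,0,0,0,0],[-0.6,0,0,0,0,0,0],[-0.6,0,0,-8,0,0,0],[-0.6,0,0,-25,0,0,0],[-0.6,0,0,-50,0,0,0],[-0.6,0,0,-75,0,0,0],[-0.6,0,0,-98,0,0,0]]
  ]
}}

```text
clock: 24.23
tool_pos: [633.3, -243.3, 127.0]
eef_rot: [0.001, 0.993, 0.116, 0.002]
contact_force: [0.9, -0.7, 0.2]
opening: 0.798
```

```bash
python3 t.py 442.5 -262 125 2.9; python3 - <<'E'
from h import *
p,d=arm.grab_frame("scene"); cv2.imwrite("pics/s9.png",cv2.resize(p[140:300,50:270],(770,560))[:,:,::-1])
E
```

```text
clk 24.23 tcp [ 633.3 -243.3  127. ] open 0.798 F [ 0.9 -0.7  0.2]
shift [-190.   -25.8    1.3] turn [ 0.17 -0.19 10.43]
```

View pics/s9.png

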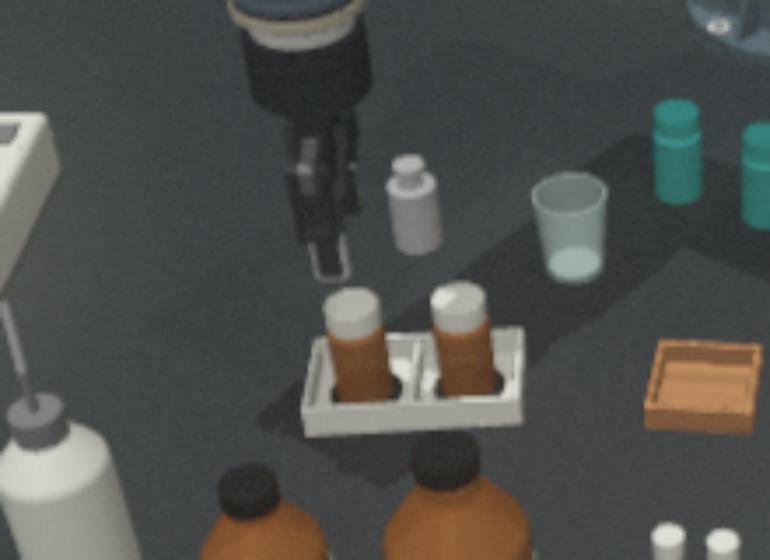

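Both jars now stand on their pads, at (360,385) and (470,380) in the crop. The weight is next.

{"op": "play_rows", "data": {
  "rows": [
    [[-0.6,-20,-3,0,0,0,2],[-0.6,-46,-6,0,0,0,4],[-0.6,-73,-10,0,0,0,6],[-0.6,-100,-14,0,0,0,8],[-0.6,-127,-17,0,0,0,10],[-0.6,-154,-21,0,0,0,10.4],[-0.6,-176,-24,0,0,0,10.4],[-0.6,-188,-25.5,0,0.2,-0.2,10.4],[-0.6,-190,-26,0,0.2,-0.2,10.4],[-0.6,-190,-26,2,0.2,-0.2,10.4],[-0.6,-190,-26,2,0.2,-0.2,10.4]]
  ]
}}

```text
clock: 25.2
tool_pos: [445.4, -262.9, 128.3]
eef_rot: [0.001, 1.0, 0.026, 0.003]
contact_force: [-0.3, 0.5, -0.5]
opening: 0.801
```

```bash
python3 t.py 442.5 -262 16 2.9
```

```text
clk 25.2 tcp [ 445.4 -262.9  128.3] open 0.801 F [-0.3  0.5 -0.5]
shift [ -3.6  -1.3 112.3] turn [ 0.17 -0.36  0.04]
```

{"op": "play_rows", "data": {
  "rows": [
    [[-0.6,-3,-1,10,0.2,-0.3,0],[-0.6,-3.6,-1.3,30,0.2,-0.3,0],[-0.6,-3.6,-1.3,55,0.2,-0.3,0],[-0.6,-3.6,-1.3,80,0.2,-0.3,0],[-0.6,-3.6,-1.3,102,0.2,-0.3,0],[-0.6,-3.6,-1.3,112,0.2,-0.3,0],[-0.6,-3.6,-1.3,112,0.2,-0.3,0],[-0.3,-3.6,-1.3,112,0.2,-0.3,0],[-0.1,-3.6,-1.3,112,0.2,-0.3,0],[0.1,-3.6,-1.3,112,0.2,-0.3,0],[0.3,-3.6,-1.3,112,0.2,-0.3,0],[1,-3.6,-1.3,112,0.2,-0.3,0]]
  ]
}}

```text
clock: 26.2
tool_pos: [443.0, -262.4, 17.5]
eef_rot: [0.0, 1.0, 0.026, 0.001]
contact_force: [-1.6, 1.1, 5.4]
opening: 0.428
```

{"op": "play_rows", "data": {
  "rows": [
    [[1,0,0,0,0,0,0],[1,0,0,0,0,0,0],[1,0,0,0,0,0,0],[1,0,0,0,0,0,0]]
  ]
}}

```text
clock: 26.53
tool_pos: [442.9, -262.3, 17.6]
eef_rot: [0.0, 1.0, 0.026, 0.001]
contact_force: [0.7, -0.3, -4.1]
opening: 0.427
```

```bash
python3 t.py 601 -2.5 120 2.9;python3 - <<'E'
from h import *
p,d=arm.grab_frame("scene"); cv2.imwrite("pics/s10.png",cv2.resize(p[140:300,50:270],(770,560))[:,:,::-1])
E
```

```text
clk 26.53 tcp [ 442.9 -262.3   17.6] open 0.427 F [ 0.7 -0.3 -4.1]
shift [ 171.5 -251.3 -102.1] turn [ 0.03 -0.13  0.05]
```

View pics/s10.png

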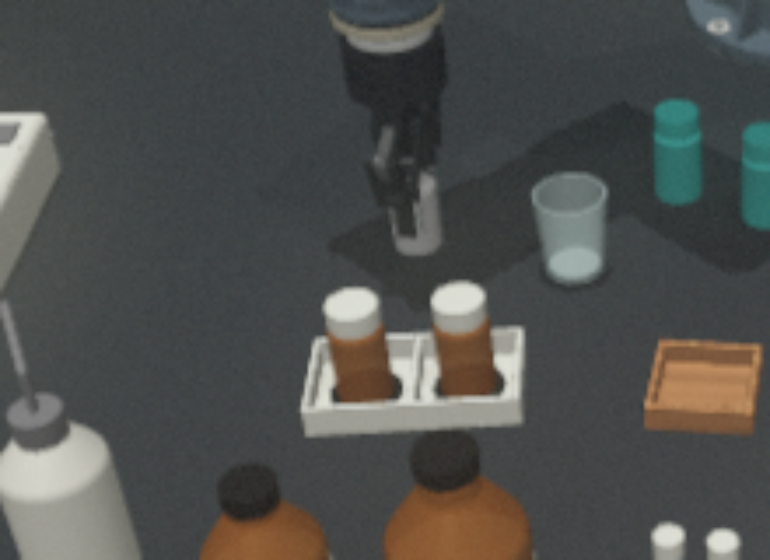

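{"op": "play_rows", "data": {
  "rows": [
    [[1,0,0,-10,0,0,0],[1,0,0,-28,0,0,0],[1,0,0,-50,0,0,0],[1,0,0,-72,0,0,0],[1,0,0,-92,0,0,0],[1,3,-5,-105,0,0,0],[1,14,-20,-110,0,0,0],[1,30,-44,-110,0,0,0],[1,46,-68,-110,0,0,0],[1,63,-92,-110,0,0,0],[1,79,-116,-110,0,0,0],[1,96,-140,-110,0,0,0]]
  ]
}}

```text
clock: 27.58
tool_pos: [531.7, -116.2, 128.4]
eef_rot: [0.0, 1.0, 0.026, 0.001]
contact_force: [0.6, 0.3, -4.1]
opening: 0.433
```

```bash
python3 t.py 601 -2.5 120 2.9
```

```text
clk 27.58 tcp [ 531.7 -116.2  128.4] open 0.433 F [ 0.6  0.3 -4.1]
shift [  75.1 -110.     8.5] turn [ 0.03 -0.13  0.05]
```

{"op": "play_rows", "data": {
  "rows": [
    [[1,16,-23,0,0,0,0],[1,32,-47,0,0,0,0],[1,48,-70,0,0,0,0],[1,62,-91,3,0,0,0],[1,72,-105,10,0,0,0],[1,75,-110,22,0,0,0],[1,75,-110,38,0,0,0],[1,75,-110,54,0,0,0],[1,75,-110,64,0,0,0],[1,75,-110,68,0,0,0],[1,75,-110,68,0,0,0]]
  ]
}}

```text
clock: 28.5
tool_pos: [600.4, -2.9, 59.8]
eef_rot: [0.0, 1.0, 0.025, 0.0]
contact_force: [-1.0, 0.3, -3.5]
opening: 0.431
```

```bash
python3 t.py 601 -2.5 26 2.9;python3 - <<'E'
from h import *
p,d=arm.grab_frame("scene"); cv2.imwrite("pics/s11.png",cv2.resize(p[140:300,150:370],(770,560))[:,:,::-1])
E
```

```text
clk 28.5 tcp [600.4  -2.9  59.8] open 0.431 F [-1.   0.3 -3.5]
shift [ 0.6 -0.4 33.8] turn [ 0.02 -0.03  0.02]
```

View pics/s11.png

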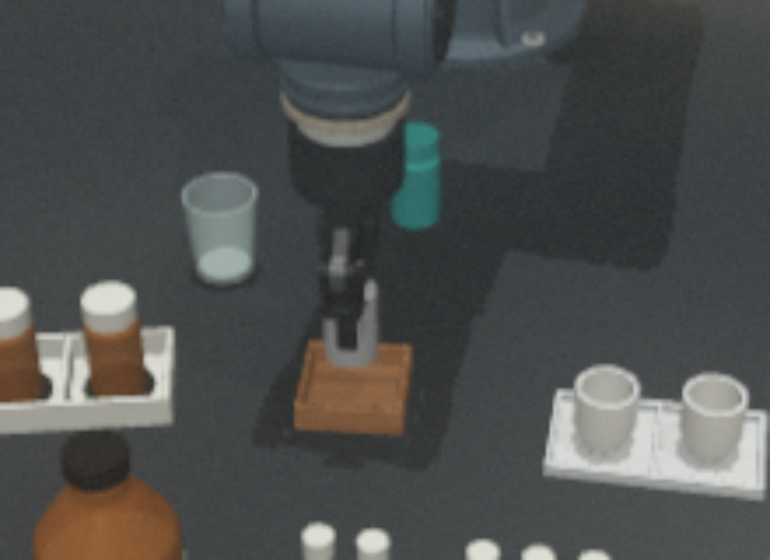

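{"op": "play_rows", "data": {
  "rows": [
    [[1,0.5,-0.4,8,0,0,0],[1,0.6,-0.4,18,0,0,0],[1,0.6,-0.4,26,0,0,0],[1,0.6,-0.4,31,0,0,0],[1,0.6,-0.4,34,0,0,0],[1,0.6,-0.4,35,0,0,0],[1,0.6,-0.4,35,0,0,0]]
  ]
}}

```text
clock: 29.13
tool_pos: [601.6, -2.4, 25.4]
eef_rot: [0.0, 1.0, 0.025, 0.001]
contact_force: [0.8, -0.9, -4.7]
opening: 0.431
```

{"op": "play_rows", "data": {
  "rows": [
    [[1,0,0,0.6,0,0,0],[1,0,0,1.2,0,0,0],[1,0,0,1.5,0,0,0],[1,0,0,1.5,0,0,0]]
  ]
}}

```text
clock: 29.47
tool_pos: [601.6, -2.4, 24.0]
eef_rot: [0.0, 1.0, 0.025, 0.001]
contact_force: [-0.1, -0.1, -3.3]
opening: 0.43
```

{"op": "play_rows", "data": {
  "rows": [
    [[1,0,0,0.5,0,0,0],[1,0,0,1,0,0,0],[1,0,0,1.5,0,0,0],[1,0,0,1.8,0,0,0],[1,0,0,1.8,0,0,0]]
  ]
}}

```text
clock: 29.88
tool_pos: [601.6, -2.4, 22.2]
eef_rot: [0.0, 1.0, 0.026, 0.001]
contact_force: [0.0, 0.0, -4.4]
opening: 0.428
```

{"op": "play_rows", "data": {
  "rows": [
    [[1,0,0,0.4,0,0,0],[1,0,0,0.7,0,0,0],[1,0,0,0.7,0,0,0]]
  ]
}}

```text
clock: 30.13
tool_pos: [601.6, -2.4, 21.6]
eef_rot: [0.0, 1.0, 0.025, 0.001]
contact_force: [-1.7, 0.2, -1.6]
opening: 0.426
```

{"op": "play_rows", "data": {
  "rows": [
    [[1,0,0,0.4,0,0,0],[1,0,0,0.5,0,0,0],[1,0,0,0.5,0,0,0]]
  ]
}}

```text
clock: 30.38
tool_pos: [601.7, -2.4, 21.6]
eef_rot: [0.0, 1.0, 0.026, 0.001]
contact_force: [-4.6, 0.5, 4.6]
opening: 0.43
```

In contact. I release, then rise and back away.

{"op": "play_rows", "data": {
  "rows": [
    [[0.1,0,0,0,0,0,0],[0,0,0,0,0,0,0],[-0.15,0,0,0,0,0,0],[-0.3,0,0,0,0,0,0],[-0.45,0,0,0,0,0,0],[-0.6,0,0,0,0,0,0],[-0.6,0,0,-8,0,0,0],[-0.6,0,0,-25,0,0,0],[-0.6,0,0,-50,0,0,0],[-0.6,0,0,-80,0,0,0],[-0.6,0,0,-110,0,0,0],[-0.6,0,0,-140,0,0,0]]
  ]
}}

```text
clock: 31.38
tool_pos: [601.2, -2.4, 163.6]
eef_rot: [0.0, 1.0, 0.025, 0.001]
contact_force: [0.4, -0.7, 0.2]
opening: 0.803
```

{"op": "play_rows", "data": {
  "rows": [
    [[-0.6,-20,0,-20,0,0,0],[-0.6,-50,0,-40,0,0,0],[-0.6,-80,0,-60,0,0,0],[-0.6,-110,0,-70,0,0,0],[-0.6,-140,0,-70,0,0,0],[-0.6,-160,0,-70,0,0,0],[-0.6,-170,0,-70,0,0,0],[-0.6,-170,0,-70,0,0,0]]
  ]
}}

```text
clock: 32.05
tool_pos: [430.2, -11.0, 233.9]
eef_rot: [0.0, 1.0, 0.025, 0.001]
contact_force: [1.5, -0.2, -0.2]
opening: 0.798
```

```bash
python3 t.py; python3 - <<'E'
from h import *
p,d=arm.grab_frame("scene"); cv2.imwrite("pics/s12.png",cv2.resize(p[140:320,80:420],(800,424))[:,:,::-1])
p,d=arm.grab_frame("top"); cv2.imwrite("pics/t12.png",cv2.resize(p[140:290,140:450],(775,375))[:,:,::-1])
E
```

```text
clk 32.05 tcp [430.2 -11.  233.9] open 0.798 F [ 1.5 -0.2 -0.2]
```

View pics/s12.png

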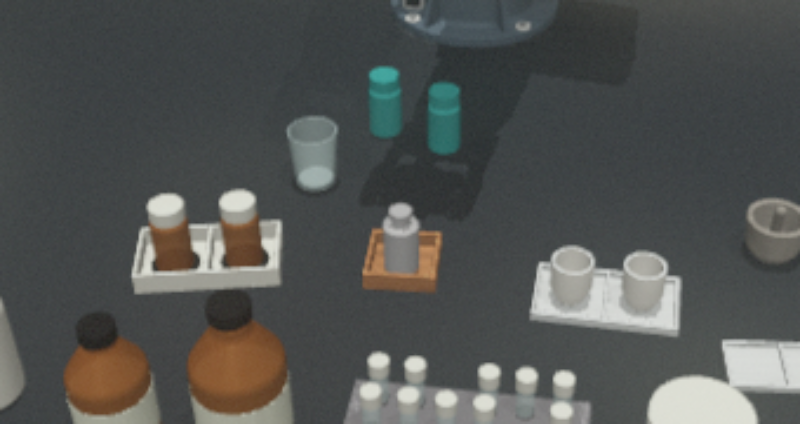

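View pics/t12.png

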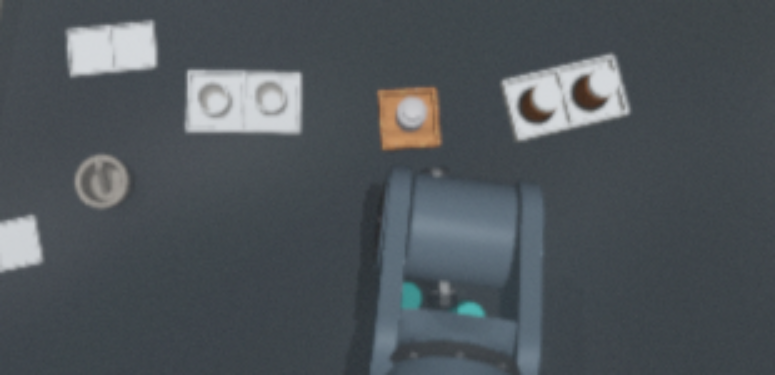

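Every item stands upright in its bay. The crucibles are at (571,275) and (643,283), the jars at (170,232) and (240,230), and the weight at (401,240) in the scene crop. The beaker, mortar and look-alikes are where they were.

```bash
python3 -c "
from rig import arm
print(arm.sign_off())"
```

```text
the job is handed in; nothing more can be done
None
```

The job is done and handed in at about 32 s of the 128 s allowed. I placed the things in the order asked:
- **Crucibles:** both stand in the largest aluminium tray, one in each bay.
- **Jars:** both amber jars stand in the white rack, one on each pad.
- **Weight:** it stands in the wooden box.

Each thing was lowered in small steps until light contact, with at most about 8 N read on the wrist, and then released slowly.

The last scene and top pictures, viewed by eye, show all five upright inside their bays. The mortar stands unmoved in both. The arm hid the beaker in the top view, and the scene view shows it where it was. The gripper was clear at z ≈ 234 mm, with no contact force beyond noise. No check failed. While I was setting down jar 1 it drifted about 3 mm, and I corrected that before release.

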